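# Lay out a pendant: casting from the mould, oblong stone from the tray

## Robot

A 7-joint arm with a two-finger parallel gripper is mounted at the origin on the work surface. World frame = base frame: x ahead of the robot, y to its left, z up, the work surface at z = 0. Lengths are in mm, angles in rad, forces in N, time in s.
With the tool pointing down it reaches from about 400 to 850 mm from the base axis. Payload 4.5 kg.
Tool frame: the origin (TCP) lies midway between the tips of the shut fingers; the grasp point (between the pads) lies 19 mm behind it; z points along the fingers, y is the line along which they close (so a half turn about z gives the same grasp; the last joint's range is limited). The gripper opens to 88 mm and grips with 3 to 60 N. Pads are 18 mm wide; open, the fingers measure 123 mm over their backs; the gripper's body (75 mm by 187 mm) begins 45 mm behind the grasp point.
Start: joints at [1.305, 0.689, -0.195, 1.565, 0.157, 0.902, -0.215], TCP at [184.61, -597.137, 238.743] pointing down, gripper open.
Joint ranges: [-3.01, 3.01], [-0.46, 2.08], [-1.47, 1.51], [0.13, 2.56], [-1, 4.14], [0.04, 2.09], [-2.66, 2.66]. Speed limits (rad/s): [2.57, 2.57, 3.14, 3.14, 3.14, 3.14, 3.14].

## Interface

Orientations are given as a unit quaternion [w, x, y, z].
In Python, from workcell import ctrl gives the robot as it stands.
- The arm moves only by the tool carry_out, never from a script. Its argument "moves" is a list of rows, each a list of 5 numbers: the opening, from -1 (shut) to 1 (fully open), then the shift along the world's x, y, z in cm, then the turn about the world's z in rad. In form: [[grip, dx, dy, dz, yaw], ...]. A call has exactly 10 rows; each row is the pose to reach, as a shift and turn from the pose commanded when the call began; what a row does not reach only later rows make up. A row lasts 1/8 s, in which the tool goes at most 62.5 mm and 10.7 degrees, less where a joint would pass 70% of its speed; a pose out of reach is approached as far as the arm can. A call with a gripper value outside its range is refused whole. The fingers move at their own pace and stop on an object; "force" is the grip in N (left out, the last holds). Time passes only in rows, so rows that repeat a pose let the fingers close, or fill a call up. It gives the time, the measured TCP pose, the force, the opening and the grip force at its end, in the units of the state.
- ctrl.state(): the state, without advancing time (a new reading comes with each control period).
- ctrl.read_camera(name): name is "side" or "top"; returns the picture (384x512x3 uint8, red, green, blue); there is no depth.
- ctrl.calibration(name): a dict with "camera_matrix" (3x3 intrinsics, pixels), "view" (4x4, takes a point from world to camera coordinates). Camera axes: x right, y down, z forward; pixel columns grow to the right and rows downward; lengths in mm; the calibration is good to about 2 mm. A picture is of the moment at which its call begins. calibration takes no time and is no camera call.
- ctrl.sign_off(): hands the job in; it is judged then, once.
Trained networks look in the newest picture that a camera, given by its name, has taken for a name from the list of things; names that differ only in an ending like _2 or _b are one class to them, and where a whole thing is asked for, a point or a joint stands for the part that bears it (a point fixed in the world has none). Each returns a list of dicts, best first, with "p" (0 to 1); they miss things now and then, are a little off and sometimes report something else, mostly with a low value. They report only what shows in the picture. A call takes as long as a camera call. They do not tell look-alikes from the thing itself.
- ctrl.spot_in(camera, query): "xy" ([column, row] in pixels, amid what is visible of it).
The state is a dict: "clock": time; "q": joint angles; "joint_velocities": joint speeds; "joint_efforts": joint torques, N m; "tcp_pos": TCP position; "eef_rot": TCP orientation; "force": force on the tool from outside, world axes, zero at the start; "ft_torque": the same for the moment, N m; "width": opening from 0.0 (shut) to 1.0 (fully open); "grip_force": force on a finger pad.
Only numpy, scipy, OpenCV 4.12 (cv2) and the standard library are available. Lean on these libraries where they do the work, as an engineer would, in place of code of your own. Each camera call takes 0.05 s, during which the arm holds its last target. There are 200 camera calls.

## Task

Lift the brass pendant casting out of the open mould and set it down near the middle of the round rubber pad, with its stone bed facing up. Then pluck the oblong stone from the pocket tray and lay it flat in the bed of the casting, long side along long side. Set both down rather than dropping them, keep the other stones in their pockets, and leave the tools and tins around the work where they are.

Things in the scene. Friction and masses are not known exactly. Their poses are not given: they have to be found in the camera images.
- mould: Open mould, fixed: steel base plate 130 x 110 x 8 mm carrying a dark steel block 110 (x) x 90 (y) mm whose flat top is 30 mm above the bench. In the middle of the top an open cavity 61 (x) x 39 (y) mm, 6 mm deep. Nothing stands up beside it but bolt heads 1 mm high near the corners. Origin: centre of the underside, on the bench; z up.
- casting: Loose brass pendant casting, 0.12-0.21 kg: block 58 (x) x 36 (y) x 14 mm, with a lug 12 mm wide, 10 mm long on its +x end (z 9 to 14 mm). In its top the stone bed, a central recess 36 (x) x 20 (y) mm, 4 mm deep (floor z = 10, rim z = 14 mm). Starts in the mould cavity, bed up, x along the mould's x, underside 24 mm above the bench, upper 8 mm proud of the mould. Origin: centre of underside; z up.
- pad: Round black rubber setting pad, fixed: 130 mm in diameter, 20 mm high, flat top. Origin: centre of its underside, on the bench.
- tray: White plastic pocket tray, fixed: 128 (x) x 172 (y) x 12 (z) mm, with six pockets, each 34 (x) x 19 (y) mm and 4 mm deep, centred at x = -30 and +30 mm, y = -54, 0 and +54 mm. Five pockets hold one stone each, in an order that changes; one is empty. Origin: centre of its underside, on the bench.
- oblong_stone: The one oblong stone in the tray: a rigid block 30 (x) x 14 (y) x 14 (z) mm with slightly rounded edges, 11 to 20 g, the same reddish stone as all the others. It lies in one of the pockets with its long side along the tray's x and its upper 10 mm above the tray. Origin: centre of its underside; z up.
- square_stone1: Other stone, not wanted: square stone 15 x 15 x 14 mm, about 13 g, the same reddish stone as all the others, loose in its pocket of the tray. Origin: centre of its underside.
- square_stone2: Other stone, not wanted: square stone 15 x 15 x 14 mm, about 13 g, the same reddish stone as all the others, loose in its pocket of the tray. Origin: centre of its underside.
- round_stone1: Other stone, not wanted: round stone 16 mm in diameter, 14 mm high, about 13 g, the same reddish stone as all the others, loose in its pocket of the tray. Origin: centre of its underside.
- round_stone2: Other stone, not wanted: round stone 16 mm in diameter, 14 mm high, about 13 g, the same reddish stone as all the others, loose in its pocket of the tray. Origin: centre of its underside.
- hammer: Bystander: hammer 240 mm long lying on the far side of the bench, handle along its own x, head at +x.
- spool: Bystander: spool of copper wire with black flanges, standing on end, 64 mm in diameter, 28 mm high. Origin: centre of its underside.
- tin: Bystander: round flat aluminium tin, 72 mm in diameter, 28 mm high, at the far right of the work. Origin: centre of its underside.
- stamp_block: Bystander: wooden block 60 (x) x 120 (y) x 40 mm with steel stamps standing in it up to 62 mm above the bench, on the far side. Origin: centre of its underside.
Not all that is in view belongs to the job. There is more than one size of the casting; the job needs the smallest.

How it is judged:
By the outcome, as a careful person would: the job done as asked, in the order asked, and still so for the second after the job is handed in, with the robot touching nothing.
It also fails if it takes over 70 s, if anything falls off the work surface, if the arm or the gripper's body presses on something with over 40 N, if the wrist force passes 120 N, or if a joint passes its speed limit or range.

## Working session

There is one attempt and no reset: what is moved stays moved. The work goes in short steps, Python scripts to look and compute and a tool call to move; the robot and the scene stay as the last step left them, time stands still between calls to the robot, and variables do not carry over. Pictures are saved under pics/ and viewed, at most 10 in all, crops included, and the job is handed in when it is done.

Besides the shell and the picture viewer there is one more tool, called after "Call:" as name([rows], argument=value, ...), one row to a line, values as JSON. carry_out: Moves the arm, as the interface text tells. Its arguments: {"type":"object","properties":{"moves":{"type":"array","items":{"type":"array","items":{"type":"number"}}},"force":{"type":"number"}},"required":["moves"]}

```bash
mkdir -p pics; cat > h.py <<'E'
import numpy as np, cv2
from workcell import ctrl
def cal(n):
    c=ctrl.calibration(n); return np.array(c["camera_matrix"]),np.array(c["view"])
def ray(n,uv,z):
    K,V=cal(n); R,t=V[:3,:3],V[:3,3]; o=-R.T@t; d=R.T@np.linalg.inv(K)@[uv[0],uv[1],1]
    return o+d*(z-o[2])/d[2]
def proj(n,p):
    K,V=cal(n); q=K@(V[:3,:3]@np.array(p,float)+V[:3,3]); return q[:2]/q[2]
def snap(n,f,crop=None,s=1):
    im=ctrl.read_camera(n)[:,:,::-1]
    cv2.imwrite("pics/"+f.replace(".png","_raw.png"),im)
    if crop: x0,y0,x1,y1=crop; im=im[y0:y1,x0:x1]
    im=cv2.resize(im,None,fx=s,fy=s,interpolation=cv2.INTER_CUBIC); cv2.imwrite("pics/"+f,im); return im
E
python3 - <<'E'
from h import *
s=ctrl.state(); print({k:np.round(v,3) for k,v in s.items()})
for n in("top","side"):
    snap(n,n+"0.png",s=1.5)
    K,V=cal(n); print(n,np.round(-V[:3,:3].T@V[:3,3]),K[0,0])
    for q in("casting","mould","pad","tray","oblong_stone"):
        print(q,[(np.round(d["xy"],1).tolist(),round(d["p"],2)) for d in ctrl.spot_in(n,q)][:6])
E
```

```text
{'clock': np.float64(0.0), 'q': array([ 1.305,  0.69 , -0.194,  1.566,  0.157,  0.902, -0.215]), 'joint_velocities': array([-0.   , -0.002, -0.   , -0.001,  0.   , -0.   , -0.   ]), 'joint_efforts': array([-1.0000e-03, -5.2755e+01, -1.2670e+00, -1.5343e+01, -5.3000e-02,
        7.0000e-03,  0.0000e+00]), 'tcp_pos': array([ 184.337, -596.533,  237.922]), 'eef_rot': array([-0.001,  0.989,  0.149, -0.   ]), 'force': array([-0.829, -0.714, -0.648]), 'ft_torque': array([-0.028,  0.004,  0.023]), 'grip_force': np.float64(0.0), 'width': np.float64(0.998)}
top [ 289.  -66. 1146.] 363.62847551356805
casting [([303.3, 273.3], 0.83), ([364.0, 215.8], 0.71), ([315.1, 218.2], 0.7)]
mould [([308.1, 217.4], 0.91)]
pad [([148.3, 209.8], 0.79), ([171.5, 142.9], 0.73)]
tray [([225.7, 204.1], 0.82)]
oblong_stone [([220.5, 212.5], 0.5)]
side [-28. 515. 503.] 388.97207643635176
casting [([339.3, 169.1], 0.94), ([362.6, 219.3], 0.83), ([313.0, 178.8], 0.71), ([222.0, 226.4], 0.48)]
mould [([315.3, 190.2], 0.95)]
pad [([122.8, 272.0], 0.68)]
tray [([214.9, 220.3], 0.9)]
oblong_stone [([222.1, 226.2], 0.41)]
```

View pics/top0.png

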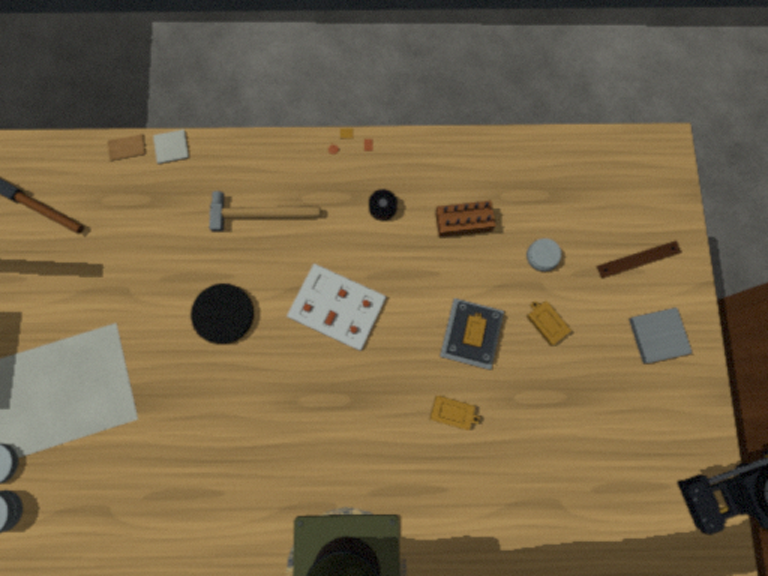

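View pics/side0.png

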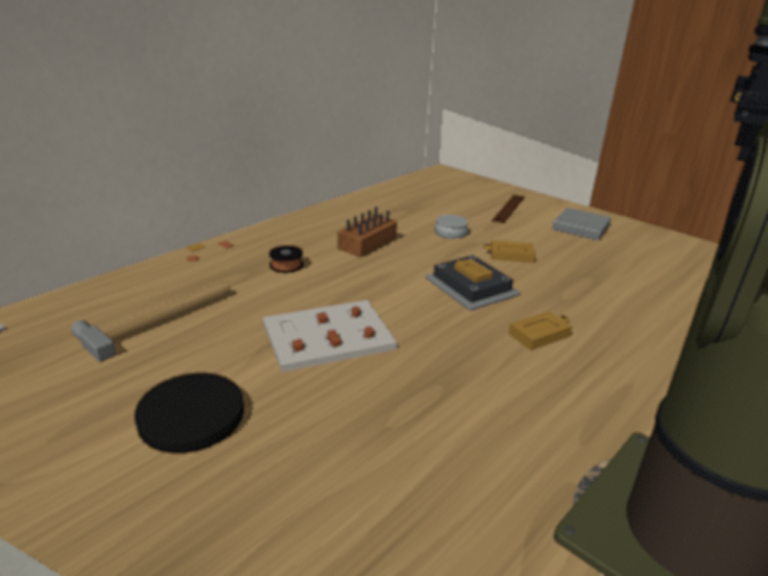

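Top view (picture at 1.5x): three castings, at raw pixels (315,218) in the mould, (364,216) loose on the bench and (303,273) loose on the bench. The one in the mould fits, because it looks smallest and sits in the cavity. The pad is at (148,210). The tray is at (225,204), and its stone at (220,212) looks oblong. Next I'll confirm both in one enlarged crop and measure.

```bash
cat > m.py <<'E'
from h import *
im=cv2.imread("pics/top0_raw.png"); hsv=cv2.cvtColor(im,cv2.COLOR_BGR2HSV)
def blobs(mask,roi,z,mina=15):
    x0,y0,x1,y1=roi; m=np.zeros(mask.shape,np.uint8); m[y0:y1,x0:x1]=mask[y0:y1,x0:x1]
    n,l,st,ce=cv2.connectedComponentsWithStats(m.astype(np.uint8))
    for i in range(1,n):
        if st[i,4]<mina: continue
        ys,xs=np.where(l==i); P=np.array([ray("top",(x,y),z)[:2] for x,y in zip(xs,ys)])
        r=cv2.minAreaRect(P.astype(np.float32)); c=P.mean(0); w,v=np.linalg.eigh(np.cov(P.T)); a=np.degrees(np.arctan2(v[1,1],v[0,1]))
        print("px",ce[i].round(1),"n",st[i,4],"mean",c.round(1),"rect",np.round(r[0],1),np.round(r[1],1),round(r[2],1),"pca",round(a,1),"std*sqrt12",np.sqrt(12*w).round(1))
if __name__=="__main__":
    H,S,V=hsv[...,0].astype(int),hsv[...,1].astype(int),hsv[...,2].astype(int)
    print("samples",hsv[218,317],hsv[228,312],hsv[212,220],hsv[210,148],hsv[200,215],hsv[250,200])
    print("cast"); blobs(((S>140)&(V>70)&(H>10)&(H<30)).astype(np.uint8),(302,206,328,234),38,30)
    print("stones"); blobs(((S>120)&((H<9)|(H>172))).astype(np.uint8),(190,175,258,235),22,8)
    print("tray"); blobs(((S<60)&(V>110)).astype(np.uint8),(185,170,262,238),12,300)
    print("pad"); blobs((V<45).astype(np.uint8),(120,180,178,240),20,300)
    print("mould top"); blobs((V<95).astype(np.uint8),(290,195,340,250),30,300)
    a=cv2.resize(im[165:245,185:265],(400,400),interpolation=cv2.INTER_CUBIC); b=cv2.resize(im[195:285,290:390],(400,400*9//10),interpolation=cv2.INTER_CUBIC)
    b=cv2.copyMakeBorder(b,0,40,0,0,cv2.BORDER_CONSTANT); cv2.imwrite("pics/crop1.png",np.hstack([a,b]))
E
python3 m.py
```

```text
samples [ 19 179 140] [ 20 184 129] [ 10 181 124] [150  23  22] [ 70   9 173] [ 18 123 151]
cast
px [316.2 219.9] n 246 mean [ 459.5 -265.1] rect [ 462.2 -265.9] [38.5 67.1] 76.2 pca 164.7 std*sqrt12 [37.4 62.2]
stones
tray
px [224. 204.] n 2019 mean [519.   21.1] rect [519.1  20.8] [173.7 129.9] 64.5 pca 63.6 std*sqrt12 [131.2 176.1]
padTraceback (most recent call last):
  File "m.py", line 17, in <module>
    print("pad"); blobs((V<45).astype(np.uint8),(120,180,178,240),20,300)
                  ~~~~~^^^^^^^^^^^^^^^^^^^^^^^^^^^^^^^^^^^^^^^^^^^^^^^^^^
  File "m.py", line 8, in blobs
    ys,xs=np.where(l==i); P=np.array([ray("top",(x,y),z)[:2] for x,y in zip(xs,ys)])
                                      ~~~^^^^^^^^^^^^^^^
  File "h.py", line 6, in ray
    K,V=cal(n); R,t=V[:3,:3],V[:3,3]; o=-R.T@t; d=R.T@np.linalg.inv(K)@[uv[0],uv[1],1]
        ~~~^^^
  File "h.py", line 4, in cal
    c=ctrl.calibration(n); return np.array(c["camera_matrix"]),np.array(c["view"])
ValueError: time passes only in moves, steps and waits
```

```bash
sed -i 's/^def cal(n):/import functools\n@functools.cache\ndef cal(n):/' h.py; sed -i 's/(S>120)&((H<9)|(H>172))/(S>110)\&((H<14)|(H>172))/' m.py; python3 m.py
```

```text
samples [ 19 179 140] [ 20 184 129] [ 10 181 124] [150  23  22] [ 70   9 173] [ 18 123 151]
cast
px [316.2 219.9] n 246 mean [ 459.5 -265.1] rect [ 462.2 -265.9] [38.5 67.1] 76.2 pca 164.7 std*sqrt12 [37.4 62.2]
stones
px [227.9 194.9] n 18 mean [545.6   8. ] rect [545.7   8.3] [13.  11.5] 62.3 pca 53.8 std*sqrt12 [13.2 14.5]
px [243.6 201.6] n 13 mean [523.4 -41.6] rect [523.7 -41.3] [9.5 9.7] 89.5 pca -139.3 std*sqrt12 [10.5 12.5]
px [204.4 204.6] n 15 mean [515.4  82. ] rect [515.7  81.7] [9.9 9.4] 0.8 pca -138.5 std*sqrt12 [11.3 13.4]
px [219.7 211.6] n 34 mean [492.5  33.5] rect [492.4  33.6] [11.4 26.7] 63.9 pca 151.0 std*sqrt12 [12.5 27.2]
px [235.4 219.4] n 13 mean [467.  -15.5] rect [466.7 -15.8] [9.4 9.5] 89.8 pca -137.3 std*sqrt12 [10.4 12.3]
tray
px [224. 204.] n 2019 mean [519.   21.1] rect [519.1  20.8] [173.7 129.9] 64.5 pca 63.6 std*sqrt12 [131.2 176.1]
pad
px [148.1 208.9] n 1270 mean [504.4 258.9] rect [504.6 259.4] [126.8 121.6] 89.3 pca 64.2 std*sqrt12 [108.2 112.7]
mould top
px [316.9 222.3] n 995 mean [ 453.5 -268.4] rect [ 455.2 -268.6] [105.4 115.3] 73.9 pca 158.5 std*sqrt12 [114.  122.7]
```

View pics/crop1.png

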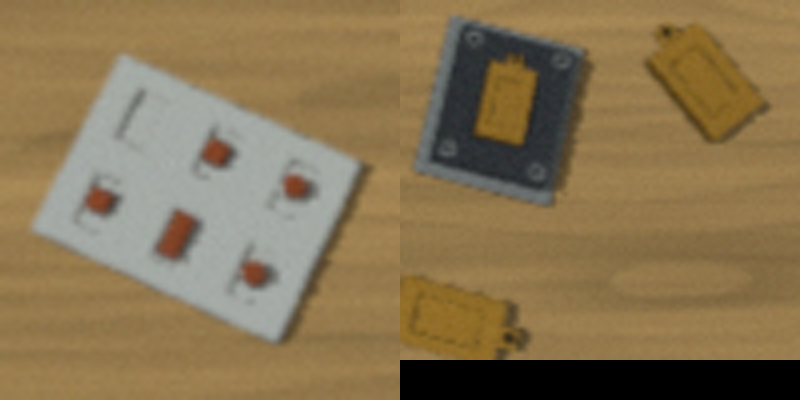

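The crop shows three castings: raw (316,220) in the mould is clearly the smallest and is the one to use. The larger ones lie at (378,215) and (303,273). The tray holds one oblong stone at raw (220,212), and the other four stones are compact. The sizes match those given: tray 131x176 mm, stone 12x27 mm, casting 37x62 mm including the lug. Now I'll move above the casting, which is at about (458,-265) with its long axis at -15.3°.

Call:
carry_out([
  [0.5, 3, 4, 0, -0.1],
  [0.5, 7, 8.5, 0, -0.2],
  [0.5, 11, 13.5, -1, -0.3],
  [0.5, 15, 18.5, -3, -0.4],
  [0.5, 19, 23.5, -5, -0.5],
  [0.5, 23, 28.5, -8, -0.567],
  [0.5, 26, 31.5, -10, -0.567],
  [0.5, 27.4, 33.2, -12, -0.567],
  [0.5, 27.4, 33.2, -13, -0.567],
  [0.5, 27.4, 33.2, -13, -0.567],
], force=20)

```text
clock: 1.85
tcp_pos: [457.3, -266.4, 108.5]
eef_rot: [0.0, 0.991, -0.134, -0.001]
force: [-0.4, -0.8, 0.7]
width: 0.749
grip_force: 0.0
```

```bash
python3 - <<'E'
from h import *
s=ctrl.state(); print({k:np.round(s[k],3) for k in("clock","tcp_pos","eef_rot","force","width","q")})
q=s["eef_rot"]; print("tool x deg",np.degrees(np.arctan2(2*q[1]*q[2],q[1]**2-q[2]**2)))
im=cv2.imread("pics/side0_raw.png"); h=cv2.cvtColor(im,cv2.COLOR_BGR2HSV).astype(int)
# outline of the estimated casting top in both raw pictures
c=np.array([458,-265]);a=np.radians(-15.3);R=np.array([[np.cos(a),-np.sin(a)],[np.sin(a),np.cos(a)]])
out=[]
for n,crop in(("top",(290,195,345,250)),("side",(280,155,350,210))):
    im=cv2.imread(f"pics/{n}0_raw.png");x0,y0,x1,y1=crop
    z=cv2.resize(im[y0:y1,x0:x1],(400,400),interpolation=cv2.INTER_CUBIC)
    sx,sy=400/(x1-x0),400/(y1-y0)
    for L,W in((29,18),(18,10)):
        pts=[proj(n,[*(c+R@[i*L,j*W]),38]) for i,j in((1,1),(1,-1),(-1,-1),(-1,1))]
        pts=np.array([[(u-x0+.5)*sx,(v-y0+.5)*sy] for u,v in pts],int)
        cv2.polylines(z,[pts],True,(0,255,0),1)
    out.append(z)
cv2.imwrite("pics/ov1.png",np.hstack(out))
E
```

```text
{'clock': np.float64(1.85), 'tcp_pos': array([ 457.258, -266.447,  108.473]), 'eef_rot': array([ 0.   ,  0.991, -0.134, -0.001]), 'force': array([-0.359, -0.812,  0.664]), 'width': np.float64(0.749), 'q': array([ 0.423,  0.77 ,  0.028,  1.969, -0.047,  0.404, -1.354])}
tool x deg -15.412058302255115
```

View pics/ov1.png

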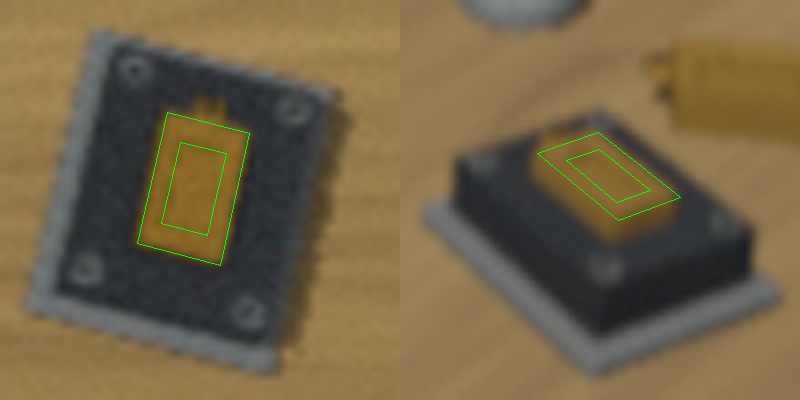

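The overlay outline fits the casting in both views (top crop centre (193,189), side crop (610,180)). Descending in two stages.

Call:
carry_out([
  [0.36, 0, 0, -2, 0],
  [0.36, 0, 0, -4, 0],
  [0.36, 0, 0, -5, 0],
  [0.36, 0, 0, -6, 0],
  [0.36, 0, 0, -6.5, 0],
  [0.36, 0, 0, -7, 0],
  [0.36, 0, 0, -7.3, 0],
  [0.36, 0, 0, -7.5, 0],
  [0.36, 0, 0, -7.5, 0],
  [0.36, 0, 0, -7.5, 0],
])

```text
clock: 3.1
tcp_pos: [458.7, -265.2, 33.9]
eef_rot: [0.0, 0.991, -0.133, 0.0]
force: [-0.8, 0.9, -0.2]
width: 0.679
grip_force: 0.0
```

Call:
carry_out([
  [0.36, 0, 0, -0.1, 0],
  [0.36, 0, 0, -0.2, 0],
  [-1, 0, 0, -0.2, 0],
  [-1, 0, 0, -0.2, 0],
  [-1, 0, 0, -0.2, 0],
  [-1, 0, 0, -0.2, 0],
  [-1, 0, 0, -0.2, 0],
  [-1, 0, 0, -0.2, 0],
  [-1, 0, 0, -0.2, 0],
  [-1, 0, 0, -0.2, 0],
], force=35)

```text
clock: 4.35
tcp_pos: [458.6, -265.2, 31.7]
eef_rot: [0.0, 0.991, -0.133, 0.0]
force: [-0.8, 0.1, -0.1]
width: 0.403
grip_force: 35.0
```

Call:
carry_out([
  [-1, 0, 0, 0.2, 0],
  [-1, 0, 0, 0.4, 0],
  [-1, 0, 0, 0.7, 0],
  [-1, 0, 0, 1, 0],
  [-1, 0, 0, 2, 0],
  [-1, 0, 0, 3.5, 0],
  [-1, 0, 0, 5, 0],
  [-1, 0, 0, 6.5, 0],
  [-1, 0, 0, 7, 0],
  [-1, 0, 0, 7, 0],
])

```text
clock: 5.6
tcp_pos: [458.8, -265.2, 102.2]
eef_rot: [0.0, 0.991, -0.133, 0.0]
force: [0.5, 0.6, -2.6]
width: 0.4
grip_force: 35.0
```

Call:
carry_out([
  [-1, 0.1, 1.5, 0.5, 0],
  [-1, 0.4, 4, 1, -0.03],
  [-1, 0.8, 8, 1, -0.06],
  [-1, 1.3, 12, 1, -0.1],
  [-1, 1.8, 16.5, 1, -0.13],
  [-1, 2.2, 21, 1, -0.16],
  [-1, 2.6, 25.5, 1, -0.194],
  [-1, 3, 30, 1, -0.194],
  [-1, 3.4, 34, 1, -0.194],
  [-1, 3.8, 38, 1, -0.194],
])

```text
clock: 6.85
tcp_pos: [495.5, 117.5, 111.4]
eef_rot: [0.0, 0.974, -0.228, -0.001]
force: [0.5, 0.5, -1.3]
width: 0.401
grip_force: 35.0
```

Call:
carry_out([
  [-1, 0.3, 4, -0.5, 0],
  [-1, 0.5, 8, -1, 0],
  [-1, 0.7, 11, -1.5, 0],
  [-1, 0.8, 13.4, -2.5, 0],
  [-1, 0.8, 14.4, -3.5, 0],
  [-1, 0.8, 14.4, -4.5, 0],
  [-1, 0.8, 14.4, -5.5, 0],
  [-1, 0.8, 14.4, -6.2, 0],
  [-1, 0.8, 14.4, -6.5, 0],
  [-1, 0.8, 14.4, -6.5, 0],
])

```text
clock: 8.1
tcp_pos: [504.7, 258.5, 46.7]
eef_rot: [0.0, 0.973, -0.229, -0.0]
force: [0.5, -0.2, -1.2]
width: 0.399
grip_force: 35.0
```

```bash
python3 - <<'E'
from h import *
s=ctrl.state(); print({k:np.round(s[k],3) for k in("clock","tcp_pos","eef_rot","force","width","q")})
snap("side","s1.png",(60,190,260,340),4)
E
```

```text
{'clock': np.float64(8.1), 'tcp_pos': array([504.702, 258.535,  46.689]), 'eef_rot': array([ 0.   ,  0.973, -0.229, -0.   ]), 'force': array([ 0.485, -0.216, -1.226]), 'width': np.float64(0.399), 'q': array([-0.669,  0.92 ,  0.199,  1.88 , -0.434,  0.384, -2.175])}
```

View pics/s1.png

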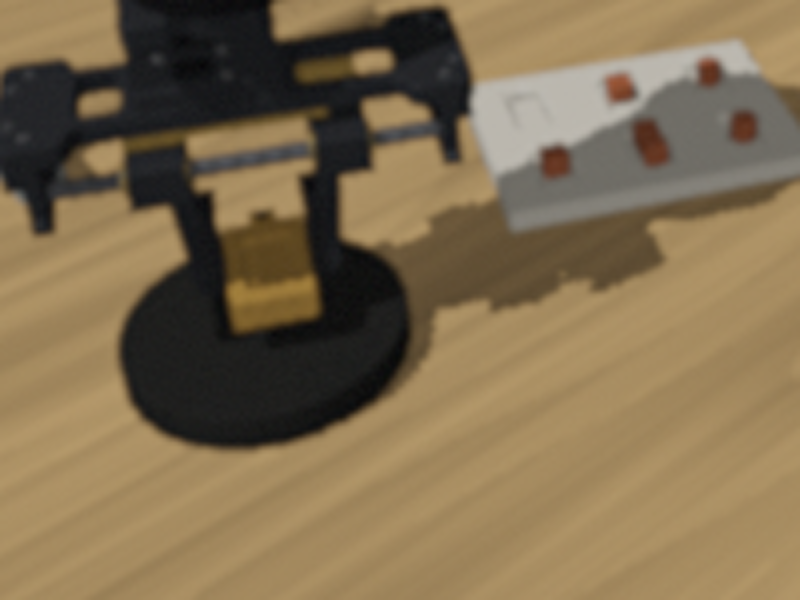

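The picture shows the casting level between the fingers, bed up, above the middle of the pad (crop (270,280)). Lowering.

Call:
carry_out([
  [-1, 0, 0, -0.5, 0],
  [-1, 0, 0, -1, 0],
  [-1, 0, 0, -1.3, 0],
  [-1, 0, 0, -1.5, 0],
  [-1, 0, 0, -1.6, 0],
  [-1, 0, 0, -1.7, 0],
  [-1, 0, 0, -1.75, 0],
  [-1, 0, 0, -1.8, 0],
  [-1, 0, 0, -1.85, 0],
  [-1, 0, 0, -1.85, 0],
])

```text
clock: 9.4
tcp_pos: [504.6, 258.9, 28.2]
eef_rot: [0.0, 0.974, -0.229, -0.0]
force: [-0.4, 0.9, -1.0]
width: 0.403
grip_force: 35.0
```

Call:
carry_out([
  [-1, 0, 0, -0.02, 0],
  [-1, 0, 0, -0.04, 0],
  [-1, 0, 0, -0.06, 0],
  [-1, 0, 0, -0.08, 0],
  [-1, 0, 0, -0.08, 0],
  [-1, 0, 0, -0.08, 0],
  [-1, 0, 0, -0.08, 0],
  [-1, 0, 0, -0.08, 0],
  [-1, 0, 0, -0.08, 0],
  [-1, 0, 0, -0.08, 0],
])

```text
clock: 10.65
tcp_pos: [504.6, 258.9, 27.7]
eef_rot: [-0.0, 0.974, -0.229, 0.0]
force: [-1.7, -0.2, 5.0]
width: 0.402
grip_force: 35.0
```

Contact is felt at the expected height, so I'll open and rise.

Call:
carry_out([
  [-0.1, 0, 0, 0, 0],
  [-0.05, 0, 0, 0, 0],
  [0.1, 0, 0, 0, 0],
  [0.2, 0, 0, 0, 0],
  [0.2, 0, 0, 0.5, 0],
  [0.2, 0, 0, 2, 0],
  [0.2, 0, 0, 5, 0],
  [0.2, 0, 0, 8, 0],
  [0.2, 0, 0, 10, 0],
  [0.2, 0, 0, 10, 0],
])

```text
clock: 11.9
tcp_pos: [505.8, 259.4, 129.6]
eef_rot: [-0.001, 0.974, -0.229, 0.002]
force: [-0.7, -0.3, -0.2]
width: 0.6
grip_force: 0.0
```

Call:
carry_out([
  [0, 0, -4, 0, 0],
  [-0.3, 0, -9, 0, 0],
  [-0.3, 0, -14, 0, 0],
  [-0.3, -0.5, -18, 0, 0],
  [-0.3, -1, -21, 0, 0],
  [-0.3, -1.2, -22.5, -1, 0],
  [-0.3, -1.2, -22.5, -3, 0],
  [-0.3, -1.2, -22.5, -4, 0],
  [-0.3, -1.2, -22.5, -4, 0],
  [-0.3, -1.2, -22.5, -4, 0],
], force=15)

```text
clock: 13.15
tcp_pos: [492.8, 34.1, 87.7]
eef_rot: [-0.0, 0.974, -0.228, 0.0]
force: [-0.1, -0.9, -0.5]
width: 0.349
grip_force: 0.0
```

```bash
python3 - <<'E'
from h import *
import m
s=ctrl.state(); print({k:np.round(s[k],3) for k in("clock","tcp_pos","eef_rot","force","width")})
snap("top","t2.png"); snap("side","s2.png")
t=cv2.imread("pics/t2_raw.png"); h=cv2.cvtColor(t,cv2.COLOR_BGR2HSV).astype(int)
H,S,V=h[...,0],h[...,1],h[...,2]
print("cast"); m.blobs(((S>140)&(V>60)&(H>10)&(H<30)).astype(np.uint8),(132,190,168,228),34,30)
c=np.array([504.6,258.9]);cs=np.array([492.5,33.5]);out=[]
def draw(n,f,crop,items):
    im=cv2.imread(f"pics/{f}");x0,y0,x1,y1=crop;w=400
    z=cv2.resize(im[y0:y1,x0:x1],(w,300),interpolation=cv2.INTER_CUBIC);sx,sy=w/(x1-x0),300/(y1-y0)
    for c,L,W,zz,deg in items:
        a=np.radians(deg);R=np.array([[np.cos(a),-np.sin(a)],[np.sin(a),np.cos(a)]])
        p=np.array([proj(n,[*(c+R@[i*L,j*W]),zz]) for i,j in((1,1),(1,-1),(-1,-1),(-1,1))])
        cv2.polylines(z,[((p-[x0,y0]+.5)*[sx,sy]).astype(int)],True,(0,255,0),1)
    return z
ci=[(c,29,18,34,-26.5),(c,18,10,34,-26.5)];si=[(cs,15,7,22,-26.6)]
A=np.hstack([draw("top","t2_raw.png",(120,185,176,227),ci),draw("side","s2_raw.png",(80,235,168,301),ci)])
B=np.hstack([draw("top","top0_raw.png",(200,197,240,227),si),draw("side","side0_raw.png",(190,205,250,250),si)])
cv2.imwrite("pics/ov2.png",np.vstack([A,B]))
E
```

```text
{'clock': np.float64(13.15), 'tcp_pos': array([492.8  ,  34.12 ,  87.683]), 'eef_rot': array([-0.   ,  0.974, -0.228,  0.   ]), 'force': array([-0.117, -0.883, -0.531]), 'width': np.float64(0.349)}
cast
```

View pics/ov2.png

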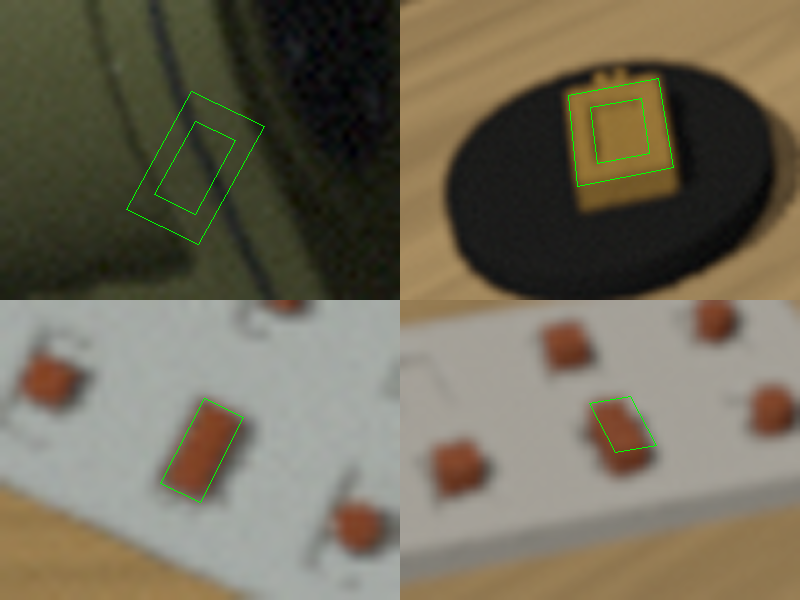

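The casting sits on the pad where expected (side outline fits). The stone outline is within about 2 mm in both views. Now lowering over the oblong stone.

Call:
carry_out([
  [-0.3, 0.05, 0.06, -2, 0],
  [-0.3, 0.05, 0.06, -4, 0],
  [-0.3, 0.05, 0.06, -5.5, 0],
  [-0.3, 0.05, 0.06, -6.5, 0],
  [-0.3, 0.05, 0.06, -7, 0],
  [-0.3, 0.05, 0.06, -7.2, 0],
  [-0.3, 0.05, 0.06, -7.3, 0],
  [-0.3, 0.05, 0.06, -7.4, 0],
  [-0.3, 0.05, 0.06, -7.4, 0],
  [-0.3, 0.05, 0.06, -7.4, 0],
])

```text
clock: 14.5
tcp_pos: [493.2, 34.4, 13.6]
eef_rot: [0.0, 0.974, -0.229, 0.0]
force: [0.1, 0.5, 1.3]
width: 0.353
grip_force: 0.0
```

Call:
carry_out([
  [-0.5, 0, 0, 0, 0],
  [-0.6, 0, 0, 0, 0],
  [-0.65, 0, 0, 0, 0],
  [-0.7, 0, 0, 0, 0],
  [-0.75, 0, 0, 0, 0],
  [-1, 0, 0, 0, 0],
  [-1, 0, 0, 0, 0],
  [-1, 0, 0, 0, 0],
  [-1, 0, 0, 0, 0],
  [-1, 0, 0, 0, 0],
], force=12)

```text
clock: 15.75
tcp_pos: [493.1, 34.5, 13.4]
eef_rot: [0.0, 0.974, -0.229, 0.0]
force: [-0.1, -0.7, -0.6]
width: 0.162
grip_force: 12.0
```

Call:
carry_out([
  [-1, 0, 0, 0.3, 0],
  [-1, 0, 0, 0.8, 0],
  [-1, 0, 0, 1.8, 0],
  [-1, 0, 0, 3.5, 0],
  [-1, 0, 0, 5, 0],
  [-1, 0.1, 1, 6.5, 0],
  [-1, 0.3, 3, 7.5, 0],
  [-1, 0.4, 6, 8, 0],
  [-1, 0.6, 9.5, 8, 0],
  [-1, 0.8, 13, 8, 0],
])

```text
clock: 17.0
tcp_pos: [501.3, 165.7, 94.7]
eef_rot: [-0.0, 0.974, -0.229, 0.0]
force: [0.3, 0.3, -0.9]
width: 0.156
grip_force: 12.0
```

Call:
carry_out([
  [-1, 0.1, 3, 0, 0],
  [-1, 0.25, 6, 0, 0],
  [-1, 0.3, 8, 0, 0],
  [-1, 0.35, 9.2, -1, 0],
  [-1, 0.35, 9.44, -2, 0],
  [-1, 0.35, 9.44, -3, 0],
  [-1, 0.35, 9.44, -3.7, 0],
  [-1, 0.35, 9.44, -4, 0],
  [-1, 0.35, 9.44, -4, 0],
  [-1, 0.35, 9.44, -4, 0],
])

```text
clock: 18.25
tcp_pos: [504.8, 258.8, 53.7]
eef_rot: [-0.0, 0.974, -0.229, 0.0]
force: [-0.8, 0.5, -0.5]
width: 0.156
grip_force: 12.0
```

```bash
python3 - <<'E'
from h import *
s=ctrl.state(); print({k:np.round(s[k],3) for k in("clock","tcp_pos","eef_rot","force","width")})
snap("side","s3.png",(90,215,180,283),8)
x0,y0=90,215
im=cv2.imread("pics/s3.png")
a=np.radians(-26.5);R=np.array([[np.cos(a),-np.sin(a)],[np.sin(a),np.cos(a)]])
t=np.array(s["tcp_pos"])
for c,L,W,z in((t[:2],15,7,t[2]-5.4),(t[:2],15,7,t[2]+8.6),([504.6,258.9],18,10,34),([504.6,258.9],29,18,34)):
    p=np.array([proj("side",[*(c+R@[i*L,j*W]),z]) for i,j in((1,1),(1,-1),(-1,-1),(-1,1))])
    cv2.polylines(im,[((p-[x0,y0]+.5)*8).astype(int)],True,(0,255,0),1)
cv2.imwrite("pics/s3o.png",im)
E
```

```text
{'clock': np.float64(18.25), 'tcp_pos': array([504.85 , 258.817,  53.714]), 'eef_rot': array([-0.   ,  0.974, -0.229,  0.   ]), 'force': array([-0.771,  0.475, -0.537]), 'width': np.float64(0.156)}
```

View pics/s3o.png

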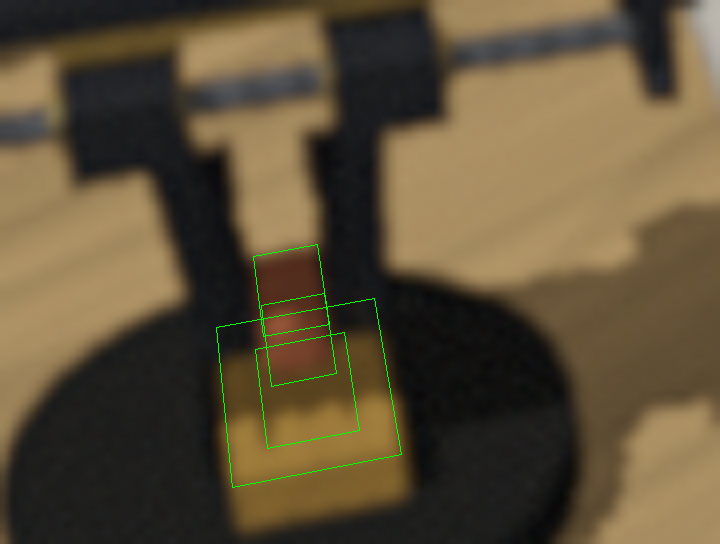

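The picture shows the stone level between the fingers, at crop (290,310), above the bed at (310,390), and aligned with it. It sits about 1 mm far along its axis, so I'm correcting that while lowering.

Call:
carry_out([
  [-1, -0.09, 0.04, -0.4, 0],
  [-1, -0.09, 0.04, -0.8, 0],
  [-1, -0.09, 0.04, -1.1, 0],
  [-1, -0.09, 0.04, -1.3, 0],
  [-1, -0.09, 0.04, -1.45, 0],
  [-1, -0.09, 0.04, -1.55, 0],
  [-1, -0.09, 0.04, -1.65, 0],
  [-1, -0.09, 0.04, -1.72, 0],
  [-1, -0.09, 0.04, -1.75, 0],
  [-1, -0.09, 0.04, -1.75, 0],
])

```text
clock: 19.55
tcp_pos: [503.7, 259.2, 35.9]
eef_rot: [0.0, 0.974, -0.229, -0.0]
force: [-0.4, 1.1, -0.4]
width: 0.157
grip_force: 12.0
```

No contact above the floor, so the stone is inside the rim. Lowering the last bit.

Call:
carry_out([
  [-1, 0, 0, -0.02, 0],
  [-1, 0, 0, -0.04, 0],
  [-1, 0, 0, -0.06, 0],
  [-1, 0, 0, -0.07, 0],
  [-1, 0, 0, -0.07, 0],
  [-1, 0, 0, -0.07, 0],
  [-1, 0, 0, -0.07, 0],
  [-1, 0, 0, -0.07, 0],
  [-1, 0, 0, -0.07, 0],
  [-1, 0, 0, -0.07, 0],
])

```text
clock: 20.8
tcp_pos: [503.7, 259.3, 35.4]
eef_rot: [-0.0, 0.974, -0.229, 0.0]
force: [-1.0, -0.0, 5.7]
width: 0.155
grip_force: 12.0
```

Call:
carry_out([
  [-0.65, 0, 0, 0, 0],
  [-0.6, 0, 0, 0, 0],
  [-0.5, 0, 0, 0, 0],
  [-0.4, 0, 0, 0.1, 0],
  [-0.3, 0, 0, 0.5, 0],
  [-0.3, 0, 0, 2, 0],
  [-0.3, 0, 0, 5, 0],
  [-0.3, 0, 0, 8, 0],
  [-0.3, 0, 0, 11, 0],
  [-0.3, 0, 0, 13, 0],
])

```text
clock: 22.05
tcp_pos: [504.2, 259.4, 167.8]
eef_rot: [-0.001, 0.974, -0.229, 0.001]
force: [0.0, 0.4, 0.2]
width: 0.354
grip_force: 0.0
```

Call:
carry_out([
  [-0.3, 0, -4, 1, 0],
  [-0.3, 0, -9, 1, 0],
  [-0.3, 0, -14, 1, 0],
  [-0.3, 0, -20, 1, 0],
  [-0.3, 0, -26, 1, 0],
  [-0.3, 0, -32, 1, 0],
  [-0.3, 0, -38, 1, 0],
  [-0.3, 0, -42, 1, 0],
  [-0.3, 0, -44, 1, 0],
  [-0.3, 0, -44, 1, 0],
])

```text
clock: 23.3
tcp_pos: [503.4, -182.8, 176.2]
eef_rot: [0.001, 0.973, -0.23, 0.001]
force: [-0.4, 0.6, -0.2]
width: 0.351
grip_force: 0.0
```

```bash
python3 - <<'E'
from h import *
s=ctrl.state(); print({k:np.round(s[k],3) for k in("clock","tcp_pos","force","width")})
a=snap("side","s4.png",(70,200,270,350),2); snap("top","t4.png")
im=cv2.imread("pics/t4_raw.png");sm=cv2.imread("pics/s4_raw.png")
f=lambda i,c:cv2.resize(i[c[1]:c[3],c[0]:c[2]],(400,300),interpolation=cv2.INTER_CUBIC)
cv2.imwrite("pics/fin.png",np.vstack([np.hstack([a,f(im,(100,160,260,280))]),np.hstack([f(sm,(90,235,170,295)),f(im,(124,188,172,224))])]))
E
```

```text
{'clock': np.float64(23.3), 'tcp_pos': array([ 503.435, -182.792,  176.205]), 'force': array([-0.351,  0.567, -0.243]), 'width': np.float64(0.351)}
```

View pics/fin.png

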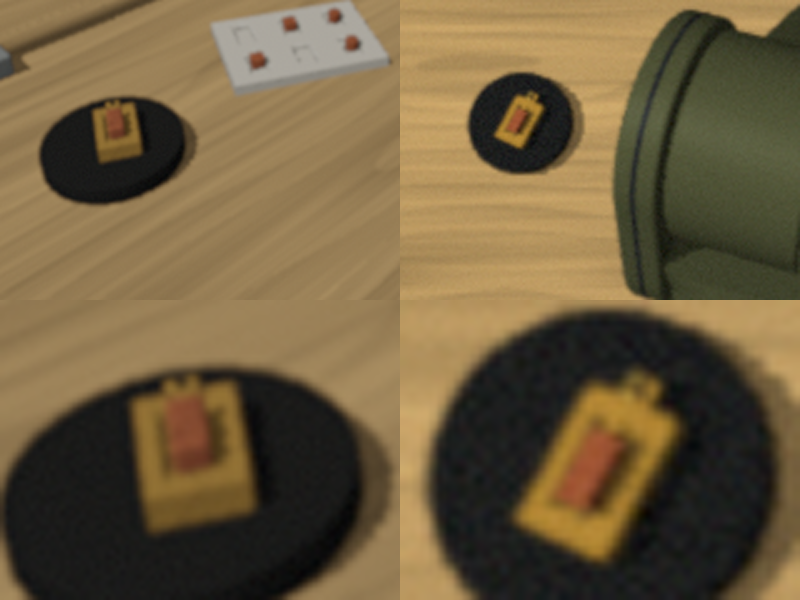

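The stone lies flat in the bed at lower-right crop (590,468), aligned with it. The casting is near the pad's middle, and the other four stones are in their pockets.

```bash
python3 -c "
from workcell import ctrl
print(ctrl.sign_off())"
```

```text
the job is handed in; nothing more can be done
None
```

The job is handed in: the casting sits bed-up near the middle of the pad, with the oblong stone flat and aligned in its bed, and the other four stones are still in their pockets; it took about 23 s of the 70 s.

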